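# Check a planed block in the go and no-go thickness gates

### The job

Check the thickness of the wood block with the two metal gates screwed to the bench. First slide it along the bench, one end leading, in under the bar of the taller (go) gate from the robot's side until its leading end shows clearly beyond the bar's far face. Then draw it back out and try it the same way at the lower (no-go) gate: press its end squarely against the bar, in the middle of the opening, so that the bar is seen to refuse it, and leave the block lying flat there against the bar, without disturbing the other things on the bench.

Things in the scene. Friction and masses are not known exactly. Their poses are not given: they have to be found in the camera images.
- block_center (a point): centre (half-way up) of the loose softwood block, a plain bar 160 long (its x axis), 42 wide (y), 39 high (z), 0.1 to 0.2 kg, lying flat on the bench between the robot and the gates; it can be gripped across its 42 mm width, near the trailing end so that the hand stays outside the gate. Either end may lead
- block: the same block; origin at the centre of its underside, x along its length
- block_end_a (a point): centre of the block's end face at its +x end (80 mm from its centre)
- block_end_b (a point): centre of the block's end face at its -x end (80 mm from its centre)
- tall_gate: the taller, go gate, fixed, left or right: steel crossbar on two aluminium posts. Passage along its x axis (+x away from the robot), 56 wide between the posts and 46 high under the bar, so the block passes. Bar 40 deep (x -20 to +20), 104 long (y), its top at 66; posts 28 deep, 22 wide; 6 mm thick feet reach to 75 either side. Origin on the bench in the middle of the opening
- tall_gate_opening (a point): middle of the tall gate's opening, half-way up (23 above the bench), axes as the gate's
- low_gate: the lower, no-go gate, fixed, left or right: like the tall gate, but only 30 high under its bar (top of bar at 50), so the 39 mm block cannot enter: its end face meets the bar's near face, at x = -20 in the gate's frame (the posts stand 6 mm further back). Origin on the bench in the middle of the opening
- low_gate_opening (a point): middle of the low gate's opening, half-way up (15 above the bench), axes as the gate's
- multimeter: bystander: hand-held multimeter, 144 x 70 x 40, lying to the left; origin under its centre
- combination_pliers: bystander: pliers with red grips, 180 x 60 x 18, lying to the right; origin under its centre
- tape_measure: bystander: green tape measure, 36 x 91 x 68, standing on the left; origin under its centre
Things that resemble listed ones, but are neither listed nor needed, are in the scene too. What is shaped like the tall_gate but blue is not meant. Leave any yellow look-alike of the low_gate alone.

How it is judged:
By the outcome, as a careful person would: the job done as asked, in the order asked, and still so for the second after the job is handed in, with the robot touching nothing.
It also fails if it takes over 64 s, if anything falls off the work surface, if the arm or the gripper's body presses on something with over 40 N, if the wrist force passes 120 N, or if a joint passes its speed limit or range.

### The arm

A 7-joint arm with a two-finger parallel gripper is mounted at the origin on a cart in front of the work surface, level with it; the furniture and walls round the work are solid. World frame = base frame: x ahead of the robot, y to its left, z up, the work surface at z = 0. Lengths are in mm, angles in rad, forces in N, time in s.
With the tool pointing down it reaches from about 350 to 775 mm from the base axis. Payload 3.1 kg.
Tool frame: the origin (TCP) lies midway between the tips of the shut fingers; the grasp point (between the pads) lies bot.grip_depth behind it (bot.grip_depth is the distance from the TCP to the grasp point, in mm); z points along the fingers, y is the line along which they close (so a half turn about z gives the same grasp; the last joint's range is limited). The gripper opens to 85 mm and grips with 20 to 120 N. Pads are 22 mm wide; open, the fingers measure 114 mm over their backs; the gripper's body (76 mm by 85 mm) begins 54 mm behind the grasp point. The pads swing forward as they close: fully open they stand 13 mm farther back than shut.
Start: joints at [1.28, 0.311, 0.014, 1.512, -0.004, 1.319, -0.027], TCP at [135.465, -533.073, 231.304] pointing down, gripper open.
Joint ranges: [-2.7, 2.7], [-0.3, 1.91], [-1.27, 1.3], [0.12, 2.57], [-1.44, 4.58], [0.2, 2.03], [-3.05, 3.05]. Speed limits (rad/s): [2.79, 2.79, 3.14, 3.14, 3.14, 3.14, 3.14].

### API

Orientations are given as a 3x3 rotation matrix whose columns are the frame's x, y, z axes.
In Python, from bench import bot, cams gives the robot as it stands.
- The arm moves only by the tool play_rows, never from a script. Its argument "series" is text: rows parted by semicolons, each of 7 numbers parted by spaces: the shift along the tool's x, y, z in mm, then the turn, a rotation vector about the tool's x, y, z in rad, then the opening, from 0 (shut) to 1 (fully open). In form: x y z rx ry rz jaw; .... A call has 1 to 12 rows; each row is the pose to reach, as a shift and turn from the pose commanded when the call began, along the tool's axes at that moment; what a row does not reach only later rows make up. A row lasts 1/8 s, in which the tool goes at most 62.5 mm and 10.7 degrees, less where a joint would pass 70% of its speed; a pose out of reach is approached as far as the arm can. A call with a gripper value outside its range is refused whole. The fingers move at their own pace and stop on an object; "force" is the grip in N (left out, the last holds). Time passes only in rows, so rows that repeat a pose let the fingers close. It gives the time, the measured TCP pose, the force, the opening and the grip force at its end, in the units of the state.
- bot.get_obs(): the state, without advancing time (a new reading comes with each control period).
- cams.read_camera(name): name is "scene" or "top" or "wrist"; returns a dict with "frame" (400x640x3 uint8, blue, green, red), "mtx" (3x3 intrinsics, pixels), "T" (4x4, takes a point from camera to world coordinates); the wrist camera has in their place "hand_eye" (4x4, takes a point from camera to tool coordinates, whose origin is the TCP and whose axes are the flange's). Camera axes: x right, y down, z forward; pixel columns grow to the right and rows downward; lengths in mm; the calibration is good to about 2 mm. A picture is of the moment at which its call begins: read the wrist's pose just before it. There is no depth.
- bot.close_job(): hands the job in; it is judged then, once.
The state is a dict: "time_s": time; "joint_pos": joint angles; "joint_vel": joint speeds; "joint_torque": joint torques, N m; "eef_pos": TCP position; "orientation": TCP orientation; "contact_force": force on the tool from outside, world axes, zero at the start; "moment": the same for the moment, N m; "finger_gap": opening from 0.0 (shut) to 1.0 (fully open); "finger_force": force on a finger pad.
Only numpy, scipy, OpenCV 4.12 (cv2) and the standard library are available. Lean on these libraries where they do the work, as an engineer would, in place of code of your own. Each camera call takes 0.05 s, during which the arm holds its last target. There are 200 camera calls.

## Working session

There is one attempt and no reset: what is moved stays moved. The work goes in short steps, Python scripts to look and compute and a tool call to move; the robot and the scene stay as the last step left them, time stands still between calls to the robot, and variables do not carry over. Pictures are saved under pics/ and viewed, at most 10 in all, crops included, and the job is handed in when it is done.

Besides the shell and the picture viewer there is one more tool, called after "Emit:" by a JSON object that holds its "op" and its "data", one argument or row to a line. play_rows: Moves the arm, as the interface text tells. Its arguments: {"type":"object","properties":{"series":{"type":"string"},"force":{"type":"number"}},"required":["series"]}

```bash
ls; mkdir -p pics; python3 - <<'E'
from bench import bot,cams
import cv2,numpy as np
o=bot.get_obs();print(o['time_s'],o['eef_pos'],np.round(o['orientation'],3).tolist(),bot.grip_depth,o['contact_force'])
for n in('scene','top'):
    c=cams.read_camera(n);cv2.imwrite(f'pics/{n}0.png',c['frame']);print(n,np.round(c['mtx'],1).tolist(),np.round(c['T'],3).tolist())
E
```

```text
pics
0.0 [ 135.24796375 -532.34587054  230.20512411] [[0.969, 0.246, -0.001], [0.246, -0.969, 0.002], [-0.0, -0.002, -1.0]] 18.700000000000003 [-0.12292627  0.21290228 -0.22775875]
scene [[401.2, 0.0, 312.2], [0.0, 401.2, 196.7], [0.0, 0.0, 1.0]] [[0.605, -0.369, 0.706, -731.077], [-0.796, -0.294, 0.529, -1023.888], [0.012, -0.882, -0.472, 937.869], [0.0, 0.0, 0.0, 1.0]]
top [[427.8, 0.0, 315.7], [0.0, 427.8, 197.7], [0.0, 0.0, 1.0]] [[0.392, -0.845, 0.362, -15.503], [-0.92, -0.358, 0.16, -322.132], [-0.005, -0.396, -0.918, 1542.684], [0.0, 0.0, 0.0, 1.0]]
```

View pics/scene0.png

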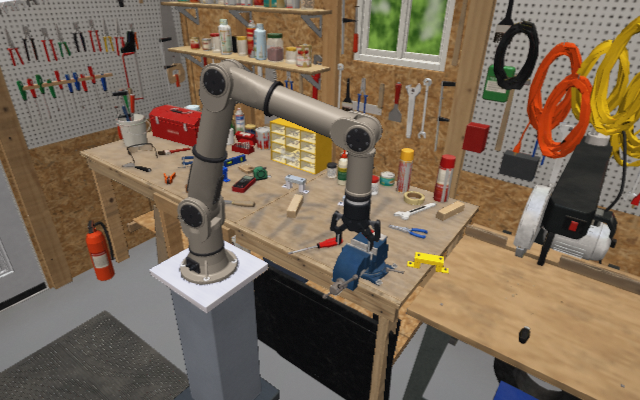

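View pics/top0.png

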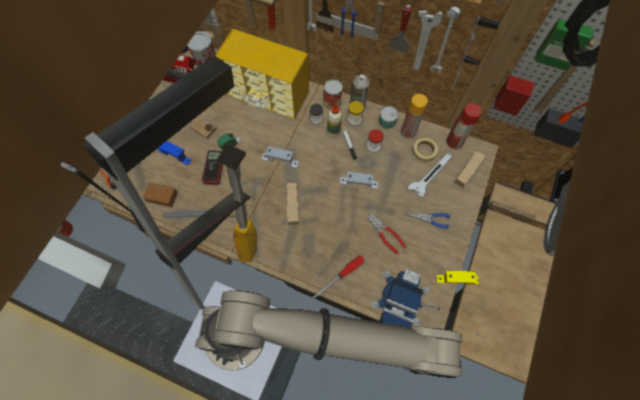

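```bash
cat > h.py <<'E'
import numpy as np
def ray(c,uv,z):
    T=c['T'];d=T[:3,:3]@np.linalg.solve(c['mtx'],[uv[0],uv[1],1.]);o=T[:3,3]
    return o+d*(z-o[2])/d[2]
def proj(c,p):
    T=c['T'];q=c['mtx']@(T[:3,:3].T@(np.array(p,float)-T[:3,3]));return q[:2]/q[2]
E
python3 - <<'E'
import cv2,numpy as np
a=cv2.imread('pics/top0.png')[130:250,240:400];b=cv2.imread('pics/scene0.png')[160:230,240:340]
A=cv2.resize(a,None,fx=5,fy=5,interpolation=cv2.INTER_CUBIC);cv2.imwrite('pics/topc.png',A)
B=cv2.resize(b,None,fx=8,fy=8,interpolation=cv2.INTER_CUBIC);cv2.imwrite('pics/scenec.png',B)
E
```

```text
(no output)
```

View pics/topc.png

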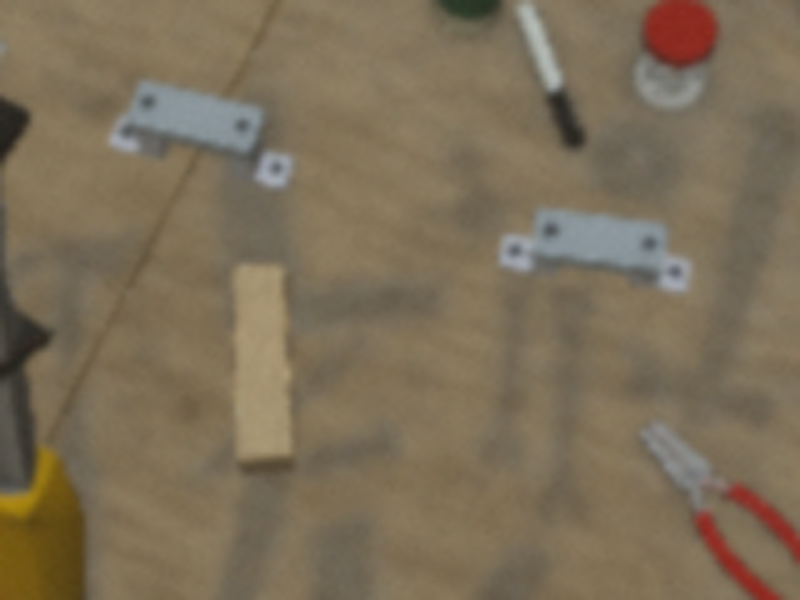

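View pics/scenec.png

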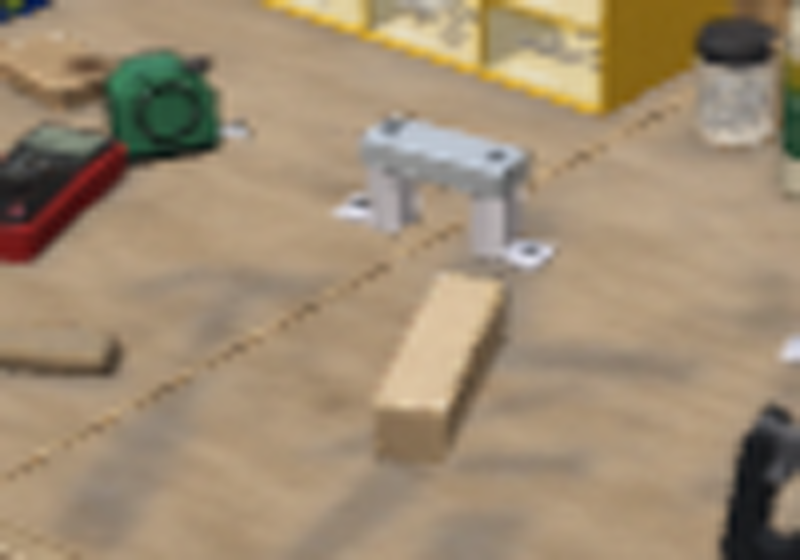

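```bash
python3 - <<'E'
from bench import cams
from h import *
c=cams.read_camera('top')
P=lambda x,y,z:ray(c,(x/5+240-.4,y/5+130-.4),z)
for n,fl,fr,bl,br,zt,quad in(('tall',(124,133),(275,169),(148,102),(242,125),66,[(137,80),(265,105)]),('low',(515,250),(674,271),(550,230),(649,243),50,[(538,208),(667,224),(663,272),(533,259)])):
    for a,b,z in((fl,fr,6),(bl,br,zt)):
        p,q=P(*a,z),P(*b,z);d=p-q;print(n,z,np.round((p+q)/2,1),np.linalg.norm(d).round(1),'yaw',np.degrees(np.arctan2(-d[0],d[1])).round(1))
for k in((235,264),(284,264),(292,457),(239,459)):print('blk',P(*k,39).round(1))
print('far',(P(235,264,39)+P(284,264,39))/2,'near',(P(292,457,39)+P(239,459,39))/2)
E
```

```text
tall 6 [687.5 147.2   6. ] 128.5 yaw 8.0
tall 66 [689.  146.2  66. ] 77.7 yaw 7.5
low 6 [ 720.6 -183.8    6. ] 127.0 yaw 14.6
low 50 [ 720.3 -184.1   50. ] 77.2 yaw 14.6
blk [592.9  69.3  39. ]
blk [607.8  34.2  39. ]
blk [464.4 -36.6  39. ]
blk [447.4  -0.7  39. ]
far [600.36489589  51.77965187  39.        ] near [455.88028727 -18.66827905  39.        ]
```

```bash
cat >> h.py <<'E'
def go(o,x,y,z,yaw):
    R=np.array(o['orientation']);t=np.radians(yaw);c,s=np.cos(t),np.sin(t)
    G=np.array([[c,s,0],[s,-c,0],[0,0,-1.]])
    from scipy.spatial.transform import Rotation as Q
    print('shift',np.round(R.T@(np.array([x,y,z])-o['eef_pos']),1),'rot',np.round(Q.from_matrix(R.T@G).as_rotvec(),3))
E
python3 - <<'E'
from bench import bot,cams
from h import *
o=bot.get_obs();print(o['time_s']);go(o,476,-9,200,26);go(o,135,-532,300,26)
c=cams.read_camera('top')
for n,p,z in(('vise',(408,272),150),('vise',(390,320),100),('pliers nose',(370,215),10),('pliers end',(402,248),10),('pliers end2',(385,252),10),('screwdr',(362,260),20),('screwdr tip',(315,297),10),('jar',(375,140),60),('tape',(232,140),60),('mm',(213,166),40)):print(n,ray(c,p,z).round())
w=cams.read_camera('wrist');print(np.round(w['hand_eye'],3).tolist())
E
```

```text
0.15
shift [ 459.2 -423.4   31.2] rot [-0.002 -0.    -0.205]
shift [ -0.2  -0.7 -69.5] rot [-0.002 -0.    -0.205]
vise [ 407. -464.  150.]
vise [ 248. -465.  100.]
pliers nose [ 604. -275.   10.]
pliers end [ 527. -430.   10.]
pliers end2 [ 488. -377.   10.]
screwdr [ 423. -309.   20.]
screwdr tip [ 235. -203.   10.]
jar [ 893. -184.   60.]
tape [670. 344.  60.]
mm [544. 367.  40.]
[[-0.001, -0.95, -0.313, 81.627], [1.0, -0.001, -0.0, -0.358], [0.0, -0.313, 0.95, -141.894], [0.0, 0.0, 0.0, 1.0]]
```

Emit:
{"op": "play_rows", "data": {
  "series": "0 0 -60 0 0 0 1; 0 0 -80 0 0 0 1; 50 -45 -80 0 0 -0.05 1; 95 -88 -80 0 0 -0.1 1; 140 -130 -80 0 0 -0.15 1; 185 -171 -70 0 0 -0.2 1; 230 -212 -60 0 0 -0.2 1; 275 -254 -40 0 0 -0.2 1; 320 -295 -20 0 0 -0.2 1; 365 -337 0 0 0 -0.2 1; 410 -378 20 0 0 -0.205 1; 459 -423 31 0 0 -0.205 1",
  "force": 50
}}

```text
time_s: 1.75
eef_pos: [468.7, -20.8, 202.1]
orientation: [[0.899, 0.437, -0.001], [0.437, -0.899, -0.001], [-0.001, 0.0, -1.0]]
contact_force: [0.5, -1.0, 0.1]
finger_gap: 1.001
finger_force: 0.0
```

Emit:
{"op": "play_rows", "data": {
  "series": "0 0 0 0 0 0 1; 0 0 0 0 0 0 1"
}}

```text
time_s: 2.0
eef_pos: [468.1, -22.3, 202.6]
orientation: [[0.899, 0.439, -0.001], [0.439, -0.899, -0.001], [-0.001, 0.0, -1.0]]
contact_force: [0.1, -0.5, 0.2]
finger_gap: 1.003
finger_force: 0.0
```

```bash
cat >> h.py <<'E'
def wcam(bot,cams):
    o=bot.get_obs();w=cams.read_camera('wrist');T=np.eye(4);T[:3,:3]=o['orientation'];T[:3,3]=o['eef_pos']
    w['T']=T@w['hand_eye'];return o,w
E
python3 - <<'E'
from bench import bot,cams
from h import *
import cv2
o,w=wcam(bot,cams);print(o['time_s'],o['eef_pos'],o['joint_pos'])
f=w['frame'];cv2.imwrite('pics/w1.png',f)
np.savez('w1.npz',T=w['T'],mtx=w['mtx'])
E
```

```text
2.0 [468.13451728 -22.303603   202.64539066] [ 0.51455046  0.21002387 -0.58810844  1.75155333  0.12418468  1.21804489
 -1.22317769]
```

View pics/w1.png

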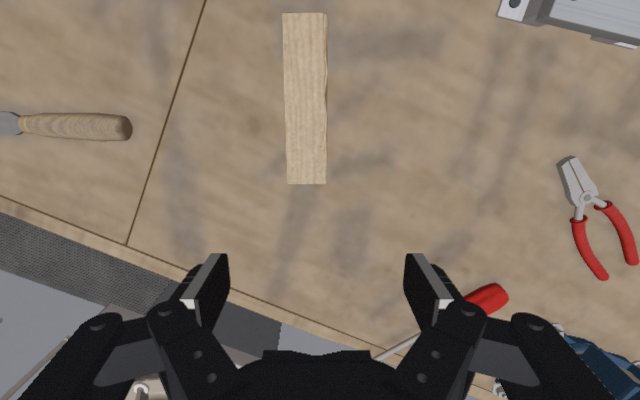

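```bash
python3 - <<'E'
from bench import bot
from h import *
w=dict(np.load('w1.npz'));o=bot.get_obs()
P=[ray(w,p,39) for p in((283,13),(327,13),(326,184),(288,184))]
for p in P:print(p.round(1))
f=(P[0]+P[1])/2;n=(P[2]+P[3])/2;d=f-n;c=(f+n)/2;yaw=np.degrees(np.arctan2(d[1],d[0]));print(c,np.linalg.norm(d),yaw,np.linalg.norm(P[0]-P[1]),np.linalg.norm(P[2]-P[3]))
u=d/np.linalg.norm(d)
g=c-58*u;print(g);go(o,g[0],g[1],120,yaw);go(o,g[0],g[1],6,yaw)
E
```

```text
[591.1  70.5  39. ]
[608.2  35.5  39. ]
[467.1 -34.1  39. ]
[449.6   1.7  39. ]
[528.99278344  18.392555    39.        ] 157.3000876716011 26.08351098701565 38.92359799409454 39.79893047821074
[476.89984288  -7.1089262   39.        ]
shift [ 15.1 -10.7  82.8] rot [ 0.001  0.001 -0.003]
shift [ 15.2 -10.8 196.8] rot [ 0.001  0.001 -0.003]
```

Emit:
{"op": "play_rows", "data": {
  "series": "8 -6 40 0 0 0 1; 15 -11 80 0 0 0 1; 15 -11 115 0 0 0 1; 15 -11 145 0 0 0 1; 15 -11 172 0 0 0 1; 15 -11 190 0 0 0 1; 15 -11 196 0 0 0 1; 15 -11 196 0 0 0 1; 15 -11 196 0 0 0 0.3; 15 -11 196 0 0 0 0.2; 15 -11 196 0 0 0 0.2; 15 -11 196 0 0 0 0.2",
  "force": 50
}}

```text
time_s: 3.55
eef_pos: [477.9, -5.4, 7.7]
orientation: [[0.899, 0.438, 0.002], [0.438, -0.899, -0.0], [0.001, 0.001, -1.0]]
contact_force: [-0.1, -1.0, 6.0]
finger_gap: 0.486
finger_force: 52.2
```

Emit:
{"op": "play_rows", "data": {
  "series": "0 0 0 0 0 0 0.2; 0 0 0 0 0 0 0.2; 0 0 0 0 0 0 0.2"
}}

```text
time_s: 3.92
eef_pos: [477.9, -5.4, 7.7]
orientation: [[0.899, 0.438, 0.002], [0.438, -0.899, -0.0], [0.001, 0.001, -1.0]]
contact_force: [-0.5, -0.6, 5.9]
finger_gap: 0.483
finger_force: 52.2
```

```bash
python3 - <<'E'
from bench import bot,cams
from h import *
import cv2
o,w=wcam(bot,cams);print(o['time_s'],o['eef_pos'],o['joint_pos'],o['finger_gap'],o['finger_force'])
cv2.imwrite('pics/w2.png',w['frame'])
# gate-frame plan: block centre = TCP + 58 ahead
def at(g,yaw,cx,ly=0,z=o['eef_pos'][2],off=58):
    t=np.radians(yaw);u=np.array([np.cos(t),np.sin(t)]);n=np.array([-u[1],u[0]]);p=np.array(g)+u*(cx-off)+n*ly
    print(cx,p.round(1));go(o,*p,z,yaw)
for cx in(-135,-45):at((688.2,146.7),7.7,cx)
E
```

```text
3.925 [477.91218726  -5.38245336   7.70608922] [ 0.38318707  0.48030477 -0.51494877  1.96089984  0.32982623  0.78105771
 -1.43704329] 0.4832904616049523 52.246384620666504
-135 [496.9 120.8]
shift [  72.4 -105.1   -0. ] rot [ 0.001 -0.001  0.319]
-45 [586.1 132.9]
shift [ 1.579e+02 -7.680e+01  1.000e-01] rot [ 0.001 -0.001  0.319]
```

View pics/w2.png

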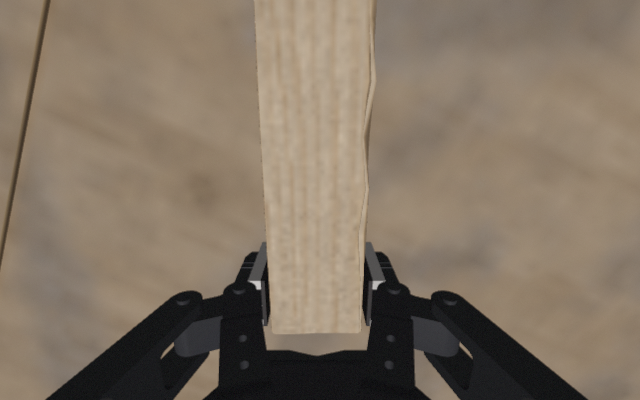

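```bash
python3 - <<'E'
from bench import bot,cams
from h import *
o,w=wcam(bot,cams);R=np.array(o['orientation'])
for p in((257,5),(374,5),(272,333),(361,333)):print((R.T@(ray(w,p,39)-o['eef_pos'])).round(1))
E
```

```text
[109.2 -18.9 -31.2]
[109.2  18.3 -31.2]
[-19.8 -20.1 -31.4]
[-19.9  20.  -31.3]
```

Emit:
{"op": "play_rows", "data": {
  "series": "0 0 -1 0 0 0 0.2; 10 -15 -1 0 0 0.05 0.2; 22 -33 -1 0 0 0.11 0.2; 34 -51 -1 0 0 0.17 0.2; 46 -69 -1 0 0 0.23 0.2; 58 -87 -1 0 0 0.28 0.2; 66 -99 -1 0 0 0.31 0.2; 70 -105 -1 0 0 0.319 0.2; 70 -105 -1 0 0 0.319 0.2; 70 -105 -1 0 0 0.319 0.2"
}}

```text
time_s: 5.28
eef_pos: [493.8, 120.1, 7.7]
orientation: [[0.991, 0.135, -0.0], [0.135, -0.991, 0.001], [0.0, -0.001, -1.0]]
contact_force: [-0.3, 1.6, -1.2]
finger_gap: 0.48
finger_force: 51.8
```

```bash
python3 - <<'E'
from bench import bot,cams
from h import *
import cv2
o,w=wcam(bot,cams);print(o['time_s'],o['eef_pos'],o['finger_gap'],o['contact_force'])
t=cams.read_camera('top')
A=cv2.resize(t['frame'][130:240,240:380],None,fx=3.6,fy=3.6,interpolation=cv2.INTER_CUBIC)
im=np.zeros((796,640,3),np.uint8);im[:400]=w['frame'];im[400:796,:504]=A
cv2.imwrite('pics/w3.png',cv2.resize(im,(482,600),interpolation=cv2.INTER_AREA));np.savez('w3.npz',T=w['T'],mtx=w['mtx'])
E
```

```text
5.275 [493.81899101 120.09981734   7.74389217] 0.4796372671364975 [-0.29768585  1.60155388 -1.18112833]
```

View pics/w3.png

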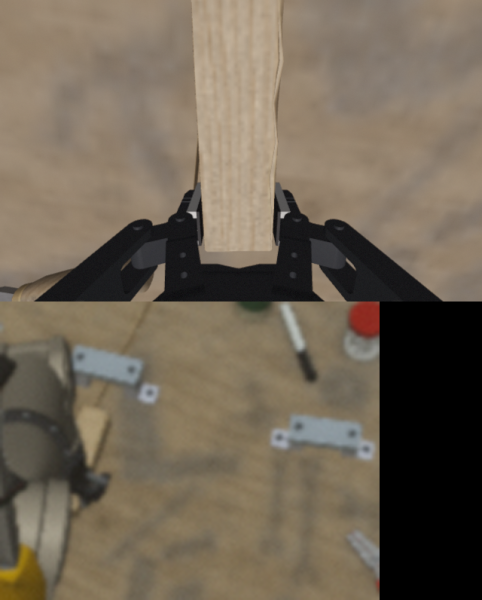

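Emit:
{"op": "play_rows", "data": {
  "series": "8 0 0 0 0 0 0.2; 18 0 0 0 0 0 0.2; 28 0 0 0 0 0 0.2; 38 0 0 0 0 0 0.2; 46 0 0 0 0 0 0.2; 50 0 0 0 0 0 0.2; 50 0 0 0 0 0 0.2"
}}

```text
time_s: 6.25
eef_pos: [544.4, 126.4, 7.8]
orientation: [[0.991, 0.134, 0.001], [0.134, -0.991, 0.0], [0.001, -0.0, -1.0]]
contact_force: [0.9, 0.8, -0.7]
finger_gap: 0.485
finger_force: 51.6
```

Emit:
{"op": "play_rows", "data": {
  "series": "8 0 0 0 0 0 0.2; 18 0 0 0 0 0 0.2; 28 0 0 0 0 0 0.2; 38 0 0 0 0 0 0.2; 48 0 0 0 0 0 0.2; 54 0 0 0 0 0 0.2; 54 0 0 0 0 0 0.2; 54 0 0 0 0 0 0.2"
}}

```text
time_s: 7.25
eef_pos: [597.3, 133.7, 7.9]
orientation: [[0.991, 0.134, 0.001], [0.134, -0.991, 0.0], [0.001, -0.0, -1.0]]
contact_force: [0.2, 0.7, -0.5]
finger_gap: 0.482
finger_force: 51.6
```

```bash
python3 - <<'E'
from bench import bot,cams
from h import *
import cv2
o,w=wcam(bot,cams);print(o['time_s'],o['eef_pos'],o['finger_gap'],o['contact_force'])
t=cams.read_camera('top');s=cams.read_camera('scene')
A=cv2.resize(t['frame'][130:200,240:340],None,fx=4,fy=4,interpolation=cv2.INTER_CUBIC)
B=cv2.resize(s['frame'][150:220,250:350],None,fx=4,fy=4,interpolation=cv2.INTER_CUBIC)
C=cv2.resize(w['frame'],(448,280))
cv2.imwrite('pics/w4.png',np.vstack([np.hstack([A,B]),np.hstack([C,np.zeros((280,352,3),np.uint8)])]))
E
```

```text
7.25 [597.27091375 133.66433993   7.87578586] 0.48230249790013713 [ 0.21899386  0.66676495 -0.48633773]
```

View pics/w4.png

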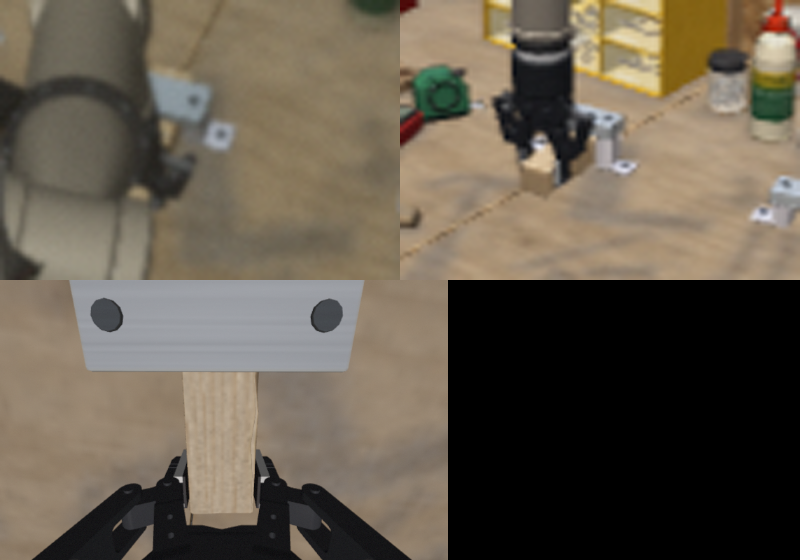

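```bash
python3 - <<'E'
from bench import bot,cams
from h import *
o,w=wcam(bot,cams);R=np.array(o['orientation'])
for p,z in(((88/.7,91/.7),66),((350/.7,91/.7),66),((190/.7,233/.7),39),((107/.7,35/.7),66),((326/.7,35/.7),66)):print((R.T@(ray(w,p,z)-o['eef_pos'])).round(1))
# draw back then low gate
def at(g,yaw,lead,z,ly=0):
    t=np.radians(yaw);u=np.array([np.cos(t),np.sin(t)]);n=np.array([-u[1],u[0]]);p=np.array(g)+u*(lead-140)+n*ly
    print(lead,p.round(1),end=' ');go(o,*p,z,yaw)
at((688.2,146.7),7.7,-60,7.9);at((720.5,-184),14.6,-60,8);at((720.5,-184),14.6,-20,8)
E
```

```text
[ 72.8 -52.3 -58.1]
[ 72.8  49.4 -58.1]
[-20.1 -20.8 -31.1]
[ 92.6 -41.6 -58.1]
[ 92.5  37.1 -58.1]
-60 [490.  119.9] shift [-107.8   -0.8   -0. ] rot [ 0.    -0.     0.001]
-60 [ 527.  -234.4] shift [-1.189e+02  3.552e+02 -1.000e-01] rot [ 0.   -0.   -0.12]
-20 [ 565.7 -224.3] shift [-7.920e+01  3.505e+02 -1.000e-01] rot [ 0.   -0.   -0.12]
```

Emit:
{"op": "play_rows", "data": {
  "series": "-10 0 0 0 0 0 0.2; -24 0 0 0 0 0 0.2; -38 0 0 0 0 0 0.2; -52 0 0 0 0 0 0.2; -66 0 0 0 0 0 0.2; -80 0 0 0 0 0 0.2; -94 0 0 0 0 0 0.2; -104 0 0 0 0 0 0.2; -110 0 0 0 0 0 0.2; -110 0 0 0 0 0 0.2"
}}

```text
time_s: 8.7
eef_pos: [487.2, 118.7, 7.9]
orientation: [[0.991, 0.135, -0.001], [0.135, -0.991, -0.0], [-0.001, 0.0, -1.0]]
contact_force: [-1.2, -0.4, -0.9]
finger_gap: 0.488
finger_force: 51.7
```

Emit:
{"op": "play_rows", "data": {
  "series": "0 10 -12 0 0 0 0.2; -1 40 -15 0 0 -0.01 0.2; -2 75 -15 0 0 -0.02 0.2; -3 115 -15 0 0 -0.04 0.2; -5 155 -15 0 0 -0.05 0.2; -6 195 -15 0 0 -0.07 0.2; -7 235 -15 0 0 -0.08 0.2; -8 275 -15 0 0 -0.1 0.2; -9 310 -15 0 0 -0.11 0.2; -9 335 -15 0 0 -0.12 0.2; -9 350 -15 0 0 -0.12 0.2; -9 355 -15 0 0 -0.12 0.2"
}}

```text
time_s: 10.2
eef_pos: [526.8, -235.4, 23.1]
orientation: [[0.968, 0.25, 0.0], [0.25, -0.968, -0.0], [0.0, 0.0, -1.0]]
contact_force: [-0.1, -0.0, -1.5]
finger_gap: 0.488
finger_force: 51.5
```

Emit:
{"op": "play_rows", "data": {
  "series": "0 0 0 0 0 0 0.2; 0 0 0 0 0 0 0.2"
}}

```text
time_s: 10.45
eef_pos: [527.0, -232.3, 22.9]
orientation: [[0.967, 0.254, -0.0], [0.254, -0.967, 0.001], [0.0, -0.001, -1.0]]
contact_force: [-0.2, 0.2, -1.6]
finger_gap: 0.486
finger_force: 51.5
```

```bash
python3 - <<'E'
from bench import bot,cams
from h import *
import cv2
o,w=wcam(bot,cams);print(o['time_s'],o['eef_pos'],o['finger_gap'],o['contact_force'])
for L in(-60,-26):
    t=np.radians(14.6);u=np.array([np.cos(t),np.sin(t)]);p=np.array([720.5,-184])+u*(L-140);print(L,end=' ');go(o,*p,7.8,14.6)
t=cams.read_camera('top');s=cams.read_camera('scene')
A=cv2.resize(t['frame'][160:230,310:410],None,fx=4,fy=4,interpolation=cv2.INTER_CUBIC)
B=cv2.resize(s['frame'][150:250,270:410],(400,280),interpolation=cv2.INTER_CUBIC)
C=cv2.resize(w['frame'],(448,280))
cv2.imwrite('pics/w5.png',np.vstack([np.hstack([A,B]),np.hstack([C,np.zeros((280,352,3),np.uint8)])]))
E
```

```text
10.45 [ 526.98755252 -232.31676003   22.93800267] 0.48556723913835514 [-0.17703384  0.1962393  -1.55942681]
-60 shift [-0.6  2.  15.1] rot [-0.001 -0.     0.002]
-26 shift [33.4  2.1 15.1] rot [-0.001 -0.     0.002]
```

View pics/w5.png

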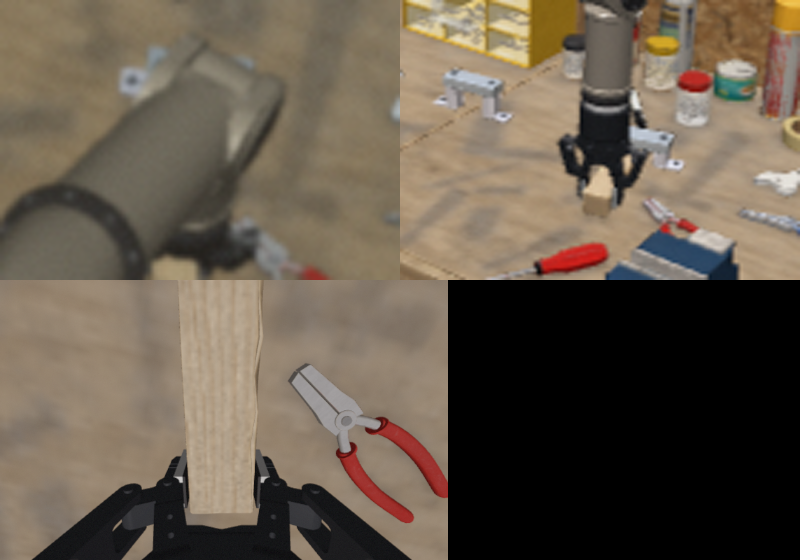

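```bash
python3 - <<'E'
from bench import bot,cams
from h import *
o,w=wcam(bot,cams);R=np.array(o['orientation'])
for p in((290,378),(338,452),(345,475),(370,507),(400,522),(413,517)):print((R.T@(ray(w,((p[0])/.7,(p[1]-280)/.7),14)-o['eef_pos'])).round(1))
E
```

```text
[60.9 48.   8.9]
[ 2.8 91.8  8.9]
[-18.2 101.2   8.9]
[-50.4 128.7   8.9]
[-66.8 159.1   8.9]
[-61.2 169.1   8.9]
```

Emit:
{"op": "play_rows", "data": {
  "series": "0 1 5 0 0 0 0.2; 0 1 10 0 0 0 0.2; 0 1 13 0 0 0 0.2; 0 1 15 0 0 0 0.2; 0 1 15 0 0 0 0.2; 0 1 15 0 0 0 0.2"
}}

```text
time_s: 11.4
eef_pos: [527.2, -235.1, 8.0]
orientation: [[0.968, 0.252, 0.0], [0.252, -0.968, -0.0], [0.0, 0.0, -1.0]]
contact_force: [-0.3, 0.7, -1.3]
finger_gap: 0.486
finger_force: 51.6
```

Emit:
{"op": "play_rows", "data": {
  "series": "6 0 0 0 0 0 0.2; 14 0 0 0 0 0 0.2; 22 0 0 0 0 0 0.2; 28 0 0 0 0 0 0.2; 32 0 0 0 0 0 0.2; 32 0 0 0 0 0 0.2; 32 0 0 0 0 0 0.2"
}}

```text
time_s: 12.28
eef_pos: [558.1, -227.0, 7.9]
orientation: [[0.968, 0.252, 0.0], [0.252, -0.968, 0.0], [0.0, 0.0, -1.0]]
contact_force: [0.2, 0.4, -1.6]
finger_gap: 0.487
finger_force: 51.5
```

Emit:
{"op": "play_rows", "data": {
  "series": "1 0 0 0 0 0 0.2; 2 0 0 0 0 0 0.2; 3 0 0 0 0 0 0.2; 4 0 0 0 0 0 0.2; 4 0 0 0 0 0 0.2"
}}

```text
time_s: 12.9
eef_pos: [562.2, -226.0, 7.9]
orientation: [[0.968, 0.252, 0.0], [0.252, -0.968, -0.0], [0.0, 0.0, -1.0]]
contact_force: [-1.2, -0.9, -0.9]
finger_gap: 0.48
finger_force: 51.6
```

Emit:
{"op": "play_rows", "data": {
  "series": "0 0 0.5 0 0 0 0.2; 1 0 0.5 0 0 0 0.2; 2 0 0.5 0 0 0 0.2; 3 0 0.5 0 0 0 0.2; 3 0 0.5 0 0 0 0.2"
}}

```text
time_s: 13.52
eef_pos: [564.2, -225.9, 7.8]
orientation: [[0.968, 0.252, -0.001], [0.252, -0.968, -0.001], [-0.001, 0.001, -1.0]]
contact_force: [-4.8, 0.4, 5.6]
finger_gap: 0.482
finger_force: 52.3
```

Emit:
{"op": "play_rows", "data": {
  "series": "1 0 0 0 0 0 0.2; 2 0 0 0 0 0 0.2; 2 0 0 0 0 0 0.2"
}}

```text
time_s: 13.9
eef_pos: [566.1, -225.6, 7.8]
orientation: [[0.968, 0.252, -0.001], [0.252, -0.968, -0.001], [-0.001, 0.001, -1.0]]
contact_force: [-5.2, 0.1, 5.5]
finger_gap: 0.488
finger_force: 52.4
```

Emit:
{"op": "play_rows", "data": {
  "series": "1 0 -0.3 0 0 0 0.2; 2 0 -0.3 0 0 0 0.2; 2 0 -0.3 0 0 0 0.2"
}}

```text
time_s: 14.28
eef_pos: [568.5, -224.7, 7.8]
orientation: [[0.968, 0.252, -0.0], [0.252, -0.968, -0.001], [-0.001, 0.001, -1.0]]
contact_force: [-3.9, -0.3, 5.0]
finger_gap: 0.485
finger_force: 52.2
```

Emit:
{"op": "play_rows", "data": {
  "series": "1 0 0 0 0 0 0.2; 2 0 0 0 0 0 0.2; 2 0 0 0 0 0 0.2"
}}

```text
time_s: 14.65
eef_pos: [568.5, -224.7, 7.7]
orientation: [[0.968, 0.252, -0.004], [0.252, -0.968, -0.001], [-0.005, 0.0, -1.0]]
contact_force: [-8.4, -0.9, 7.7]
finger_gap: 0.483
finger_force: 52.7
```

Emit:
{"op": "play_rows", "data": {
  "series": "1 0 0 0 0 0 0.2; 2 0 0 0 0 0 0.2; 2 0 0 0 0 0 0.2; 2 0 0 0 0 0 0.2"
}}

```text
time_s: 15.15
eef_pos: [568.5, -224.8, 7.8]
orientation: [[0.968, 0.251, -0.008], [0.251, -0.968, -0.002], [-0.008, -0.0, -1.0]]
contact_force: [-11.8, -1.5, 10.7]
finger_gap: 0.487
finger_force: 53.2
```

```bash
python3 - <<'E'
from bench import bot,cams
from h import *
import cv2
o,w=wcam(bot,cams);print(o['time_s'],o['eef_pos'],o['contact_force'],o['moment']);R=np.array(o['orientation'])
f=w['frame'];cv2.imwrite('pics/w6.png',f)
np.savez('w6.npz',T=w['T'],mtx=w['mtx'],R=R,e=o['eef_pos'])
E
```

```text
15.15 [ 568.45609221 -224.7828615     7.7739707 ] [-11.84315302  -1.45197966  10.65465951] [-0.33246176  1.87345971  0.12914725]
```

View pics/w6.png

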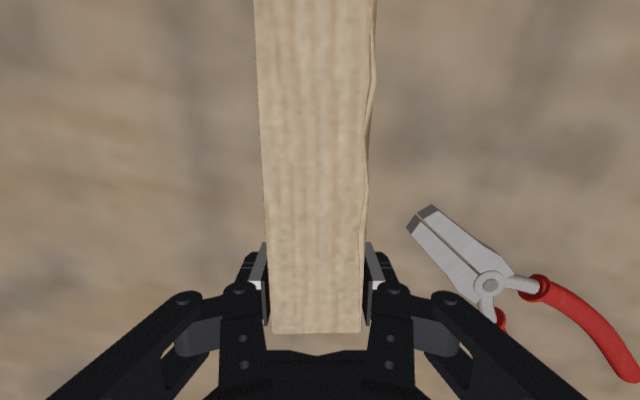

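Emit:
{"op": "play_rows", "data": {
  "series": "-1 0 -0.5 0 0 0 0.2; -2 0 -1 0 0 0 0.2; -2 0 -1 0 0 0 0.2"
}}

```text
time_s: 15.58
eef_pos: [568.5, -224.6, 7.8]
orientation: [[0.968, 0.251, -0.004], [0.251, -0.968, -0.001], [-0.004, -0.0, -1.0]]
contact_force: [-5.0, -1.1, 1.8]
finger_gap: 0.485
finger_force: 52.1
```

Emit:
{"op": "play_rows", "data": {
  "series": "0 0 0 0 0 0 0.53; 0 0 0 0 0 0 0.58; 0 0 0 0 0 0 0.62; 0 0 0 0 0 0 0.62; 0 0 0 0 0 0 0.62"
}}

```text
time_s: 16.2
eef_pos: [570.8, -223.6, 8.7]
orientation: [[0.968, 0.252, 0.0], [0.252, -0.968, 0.0], [0.0, 0.0, -1.0]]
contact_force: [-0.4, 0.1, 0.2]
finger_gap: 0.622
finger_force: 0.0
```

Released; lift straight up slowly.

Emit:
{"op": "play_rows", "data": {
  "series": "0 0 -6 0 0 0 0.62; 0 0 -15 0 0 0 0.62; 0 0 -28 0 0 0 0.62; 0 0 -45 0 0 0 0.62; 0 0 -65 0 0 0 0.62; -10 0 -95 0 0 0 0.62; -25 0 -125 0 0 0 0.62; -40 0 -150 0 0 0 0.62; -50 0 -170 0 0 0 0.62; -50 0 -180 0 0 0 0.62; -50 0 -180 0 0 0 0.62; -50 0 -180 0 0 0 0.62"
}}

```text
time_s: 17.7
eef_pos: [522.1, -235.7, 187.6]
orientation: [[0.967, 0.253, -0.002], [0.253, -0.967, 0.001], [-0.001, -0.002, -1.0]]
contact_force: [-0.2, -0.7, -1.1]
finger_gap: 0.619
finger_force: 0.0
```

```bash
python3 - <<'E'
from bench import bot,cams
from h import *
import cv2
o,w=wcam(bot,cams);print(o['time_s'],o['eef_pos'],o['contact_force'])
f=w['frame'];cv2.imwrite('pics/w7.png',f)
h=cv2.cvtColor(f,cv2.COLOR_BGR2HSV);gray=cv2.cvtColor(f,cv2.COLOR_BGR2GRAY)
m=((h[...,1]<40)&(h[...,2]>110)).astype(np.uint8);m[250:]=0
n,l,s,c=cv2.connectedComponentsWithStats(m)
for i in range(1,n):
    if s[i,4]>150:print('grey',s[i],c[i].round())
# wood: brighter than bench
m=((h[...,1]>50)&(h[...,2]>185)).astype(np.uint8);m=cv2.morphologyEx(m,cv2.MORPH_CLOSE,np.ones((5,5)))
n,l,s,c=cv2.connectedComponentsWithStats(m)
for i in range(1,n):
    if s[i,4]>800:
        r=cv2.minAreaRect(np.argwhere(l==i)[:,::-1].astype(np.float32));print('wood',s[i],r)
        B=np.array([ray(w,p,39) for p in cv2.boxPoints(r)]);print(B.round(1).tolist(),B.mean(0))
E
```

```text
17.7 [ 522.090282   -235.69082552  187.60186579] [-0.1529332  -0.74825969 -1.14752379]
grey [ 56  30  23  27 294] [67. 45.]
grey [ 512   68  103   34 1802] [571.  83.]
grey [ 364  102   68   68 1604] [395. 133.]
wood [ 295    0   47  157 6615] ((318.0, 78.0), (156.0, 46.0), 90.0)
[[669.6, -178.3, 39.0], [679.2, -215.3, 39.0], [553.4, -251.6, 39.0], [542.2, -208.6, 39.0]] [ 611.11405409 -213.45267039   39.        ]
```

Emit:
{"op": "play_rows", "data": {
  "series": "30 0 0 0 0 0 0.62; 60 0 0 0 0 0 0.62; 80 0 0 0 0 0 0.62; 80 0 0 0 0 0 0.62; 80 0 0 0 0 0 0.62"
}}

```text
time_s: 18.38
eef_pos: [598.7, -216.4, 187.8]
orientation: [[0.968, 0.252, -0.002], [0.252, -0.968, -0.0], [-0.002, -0.001, -1.0]]
contact_force: [-0.7, 0.3, 0.7]
finger_gap: 0.622
finger_force: 0.0
```

```bash
cat > seg.py <<'E'
from bench import bot,cams
from h import *
import cv2
o,w=wcam(bot,cams);print(o['time_s'],o['eef_pos']);R=np.array(o['orientation']);e=o['eef_pos']
f=w['frame'];cv2.imwrite('pics/w8.png',f);h=cv2.cvtColor(f,cv2.COLOR_BGR2HSV)
for nm,m,z in(('grey',(h[...,1]<40)&(h[...,2]>110),50),('wood',(h[...,1]>50)&(h[...,2]>180),39)):
    m=cv2.morphologyEx(m.astype(np.uint8),cv2.MORPH_OPEN,np.ones((3,3)));m[260:]=0
    n,l,s,c=cv2.connectedComponentsWithStats(m)
    for i in range(1,n):
        if s[i,4]>900:
            r=cv2.minAreaRect(np.argwhere(l==i)[:,::-1].astype(np.float32));B=cv2.boxPoints(r)
            print(nm,s[i],B.round().tolist());print('  tool',[(R.T@(ray(w,p,z)-e)).round(1)[:2].tolist() for p in B])
E
python3 seg.py
```

```text
18.375 [ 598.70546821 -216.44926527  187.82735908]
grey [ 513    0  100   78 4072] [[510.0, 53.0], [549.0, -29.0], [612.0, 0.0], [574.0, 83.0]]
  tool [[115.5, 162.8], [174.2, 181.1], [154.2, 236.6], [92.2, 222.3]]
grey [ 236   13  157   54 7258] [[236.0, 66.0], [236.0, 13.0], [392.0, 13.0], [392.0, 66.0]]
  tool [[105.9, -68.6], [145.5, -65.3], [145.4, 61.0], [105.8, 64.1]]
grey [ 498  149   93   28 1396] [[498.0, 149.0], [590.0, 149.0], [590.0, 176.0], [498.0, 176.0]]
  tool [[35.0, 167.5], [34.9, 252.4], [9.2, 259.7], [9.3, 172.3]]
grey [ 361  178   62   58 1295] [[357.0, 188.0], [380.0, 167.0], [424.0, 216.0], [401.0, 236.0]]
  tool [[-2.3, 39.3], [17.7, 59.9], [-31.4, 106.1], [-53.7, 85.4]]
wood [ 295   69   42  161 5499] [[295.0, 69.0], [335.0, 69.0], [337.0, 229.0], [297.0, 230.0]]
  tool [[104.3, -19.4], [104.7, 16.0], [-50.7, 21.1], [-51.3, -20.8]]
```

```bash
python3 - <<'E'
import cv2
f=cv2.imread('pics/w8.png')
for r in range(61,75):print(r,f[r,300:332].mean(0).round(),f[r,345:365].mean(0).round())
g=cv2.cvtColor(f,cv2.COLOR_BGR2HSV)
for r in range(14,72,12):
    import numpy as np
    m=np.where((g[r,200:430,1]<40)&(g[r,200:430,2]>110))[0]+200;print(r,m.min(),m.max())
E
```

```text
61 [176. 170. 167.] [173. 167. 165.]
62 [176. 170. 168.] [174. 168. 166.]
63 [176. 170. 168.] [174. 168. 166.]
64 [173. 170. 168.] [171. 168. 166.]
65 [166. 167. 166.] [165. 166. 165.]
66 [118. 120. 121.] [117. 118. 120.]
67 [86. 90. 94.] [89. 91. 92.]
68 [124. 148. 166.] [115. 133. 149.]
69 [141. 165. 184.] [122. 142. 160.]
70 [143. 167. 185.] [121. 141. 159.]
71 [143. 166. 185.] [121. 141. 159.]
72 [143. 166. 185.] [120. 141. 159.]
73 [142. 166. 184.] [120. 141. 159.]
74 [142. 166. 184.] [120. 140. 158.]
14 251 376
26 251 376
38 236 392
50 237 391
62 238 390
```

```bash
python3 -c "
from bench import bot
print(bot.close_job())"
```

```text
the job is handed in; nothing more can be done
None
```

The block passed under the tall gate (leading end about 27 mm beyond the bar) and was refused at the low gate under about 12 N. It now lies flat there, flush with the bar to within about 1 mm and about 2 mm of centre; nothing else was seen to move, and the job is handed in at about 18 s.

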